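# Sort the pliers and set up the parts washer

### The job

Two pairs of pliers lie open on the bench: squeeze the handles of each, lay the pair that closes freely, closed and flat, in the empty bay of the tool tray, and lay the pair that has seized up flat on the parts washer's drain shelf. Set both flow rods of the washer to their middle click (half flow) and let go of them, and only when all that is done press the washer's start button fully down. Leave the other things on the bench where they are.

Things in the scene. Friction and masses are not known exactly. Their poses are not given: they have to be found in the camera images.
- pliers_1_grip (a point): Centre of the handles of one of two look-alike pliers (dark steel jaws, black rubber handles, 168 mm long, 0.18 kg), lying flat and open; 8 mm above what they lie on. Handles 16 mm high, 12 mm wide each; outsides 59 to 67 mm apart here, centred on this point. x points to the jaws along the mid-line, z up: hinge 68 mm ahead, jaw tips 118 mm ahead, handle ends 50 mm behind.
- pliers_2_grip (a point): The same point and axes on the other pair, alike in every size and look. Nothing to be seen tells which pair is seized; one of the two is. The point rides on one half, so it lies about 9 mm off the middle once a free pair is closed.
- pliers_1_jaw (a joint): Opening angle of the first pair in rad: 0 closed, 0.22 to 0.32 at the start. If free it closes under a light squeeze (1 N) to 44 mm over the outsides of the handles and stays as left. If seized it keeps its width under any squeeze of a gripper (40 N does no harm).
- pliers_2_jaw (a joint): The same for the other pair.
- shelf (a point): Centre of the washer's drain shelf, on its upper face: perforated steel plate 200 mm (x) by 340 mm (y), 110 mm above the bench, inside a grey open tub with 10 mm walls 40 mm higher than the shelf (splash-back at the far side, +x: 85 mm higher). x points away from the washer's front, z up. The spout over its far left corner keeps beyond 25 mm (x) and 100 mm (y) of here, 257 mm above the bench.
- washer: Grey bench parts washer: tub 220 mm (x) by 360 mm (y) by 150 mm high; origin at the centre of the tub's underside, on the bench. On its front (-x side) sits the steel valve block, 150 mm high, its face 160 mm before the origin, reaching from 160 mm right (-y) to 110 mm left. It carries the two flow rods and the start button. Heavy, does not move.
- tray_bay (a point): Centre of the floor of the steel tool tray's wide, empty bay, where free pliers go; 3 mm above the bench. The bay is 212 mm (x) by 168 mm (y) inside, its walls 29 mm higher than the floor. x and y run along the tray's sides. The narrow bay on its -y side holds other tools. The tray does not move.
- knob_1 (a point): Centre of the round black knob (26 mm diameter, 20 mm long along the rod) on one flow rod, 118 mm above the bench. The level 9 mm rod comes straight out of the valve block's front; -x points out (pull), z up. Centre 36 mm before the block's face when fully in, 51 at the middle click, 66 fully out. The two knobs are 100 mm apart side by side; the block's top is 32 mm above this point.
- knob_2 (a point): The same on the other flow rod, alike in look and size. Which of the two is left and which right varies.
- rod_1 (a joint): Pull-out of knob_1's rod in m: 0 fully in (shut), 0.015 middle click (half flow), 0.030 fully out (full flow); starts at an end. Spring detent at each of the three: about 7 N to leave a click; let go within 5 mm of a click it snaps into it.
- rod_2 (a joint): The same for knob_2's rod. At the start one rod is fully in and the other fully out.
- start_top (a point): Centre of the top of the washer's start button: grey, round, 22 mm diameter, in a dark collar on top of the valve block at its right end, 78 mm to the right (-y) of the right-hand knob's line; its top is 172 mm above the bench. z points up.
- start (a joint): How far the start button is pressed, in m: 0 at rest, 0.006 fully down; it springs back. Fully down takes 5 N; it counts as pressed beyond 0.004.
- wrench: Steel open-ended spanner, 170 mm, in the narrow bay of the tray; origin at its middle, on the underside. Not part of the job: leave it where it is.
- screwdriver: Screwdriver with black handle, 180 mm, in the narrow bay of the tray; origin at its middle, on the underside. Not part of the job: leave it where it is.
- socket: Steel socket standing on the bench between the pliers, 28 mm diameter, 38 mm high; origin at the centre of its underside. Not part of the job: leave it where it is.
- tape: Grey roll of tape lying on the bench between pliers and washer, 90 mm diameter, 30 mm high; origin at the centre of its underside. Not part of the job: leave it where it is.
- jar: Glass jar with steel cap, 56 mm diameter, 65 mm high, before the washer; origin at the centre of its underside. Not part of the job: leave it where it is.
- tin: Low steel tin with lid, 80 mm diameter, 48 mm high, at the far side; origin at the centre of its underside. Not part of the job: leave it where it is.
- hammer: Hammer, 280 mm, lying at the far right; origin at its middle, on the underside. Not part of the job: leave it where it is.
Mind the look-alikes: they are no part of the job. Leave any white look-alike of the part that bears pliers_2_grip alone.

How it is judged:
By the outcome, as a careful person would: the job done as asked, in the order asked, and still so for the second after the job is handed in, with the robot touching nothing.
It also fails if it takes over 72 s, if anything falls off the work surface, if the arm or the gripper's body presses on something with over 40 N, if the wrist force passes 120 N, or if a joint passes its speed limit or range.

### The arm

A 7-joint arm with a two-finger parallel gripper is mounted at the origin on the work surface. World frame = base frame: x ahead of the robot, y to its left, z up, the work surface at z = 0. Lengths are in mm, angles in degrees, forces in N, time in s.
With the tool pointing down it reaches from about 350 to 775 mm from the base axis. Payload 3.1 kg.
Tool frame: the origin (TCP) lies at the very end of the fingers, on their centre line; the grasp point (between the pads) lies arm.tcp_to_grasp behind it (arm.tcp_to_grasp is the distance from the TCP to the grasp point, in mm); z points along the fingers, x is the direction in which the jaws open and shut, and the axes are right-handed (so a half turn about z gives the same grasp; the last joint's range is limited). The gripper opens to 85 mm and grips with 20 to 120 N. Pads are 22 mm wide; open, the fingers measure 114 mm over their backs; the gripper's body (76 mm by 85 mm) begins 54 mm behind the grasp point. The pads swing forward as they close: fully open they stand 13 mm farther back than shut.
Start: joints at [62.985, 17.813, 0.802, 86.603, -0.252, 75.585, -1.558], TCP at [229.212, -499.979, 231.304] pointing down, gripper open.
Joint ranges: [-154.91, 154.91], [-16.99, 109.72], [-72.82, 74.43], [7.12, 147.25], [-82.49, 262.49], [11.32, 116.49], [-174.64, 174.64]. Speed limits (degrees/s): [159.86, 159.86, 180, 180, 180, 180, 180].

### API

Orientations are given as [roll, pitch, yaw] about the fixed x, y, z axes, in that order (R = Rz(yaw) Ry(pitch) Rx(roll)).
In Python, from station import status, vision, workorder, arm gives the robot as it stands. The module is installed in compiled form; this text tells all that it offers.
- The arm moves only by the shell command python3 -m handwheel 'ROWS' [OPENING] [FORCE]. ROWS is JSON, a list of rows, each an object with "slide": the shift along the tool's x, y, z in m, a list of three; "yaw": the turn about the tool's z in degrees. A call has 1 to 10 rows; each row shifts and turns the commanded pose from where the row before left it, along the tool's axes as they then stand; what a row does not reach is not made up. A row lasts 1/12 s, in which the tool goes at most 41.7 mm and 7.16 degrees, less where a joint would pass 70% of its speed; a pose out of reach is approached as far as the arm can. A call is refused whole if a number of a shift passes 0.0417 or a number of a turn 7.16, either way. A call with a gripper value outside its range is refused whole. OPENING is the opening in per cent of the stroke, from 0 (shut) to 100 (fully open), set as the call begins (- or left out, the last holds). The fingers move at their own pace and stop on an object; FORCE is the grip in N (left out, the last holds). Time passes only in rows, so rows that do not move let the fingers close. It gives the time, the measured TCP pose, the force and the opening at its end, in the units of the state.
- status.sense(): the state, without advancing time (a new reading comes with each control period).
- vision.get_image(name): name is "side" or "top" or "wrist"; returns a dict with "img" (420x560x3 uint8, blue, green, red), "range_z" (420x560 float32, mm along the optical axis (not along the pixel's ray), 0 where there is no reading), "fx", "fy", "cx", "cy" (pixels), "rvec" (rotation vector, rad) and "tvec" (3), from world to camera coordinates, as OpenCV has them. Camera axes: x right, y down, z forward; pixel columns grow to the right and rows downward; lengths in mm; the calibration is good to about 2 mm. A picture is of the moment at which its call begins.
- workorder.job_done(): hands the job in, once; it reports no verdict.
The state is a dict: "time": time; "joint_pos": joint angles; "joint_velocities": joint speeds; "tau": joint torques, N m; "eef_pos": TCP position; "orientation": TCP orientation; "contact_force": force on the tool from outside, world axes, zero at the start; "wrist_torque": the same for the moment, N m; "finger_gap": opening from 0.0 (shut) to 1.0 (fully open).
Only numpy, scipy, OpenCV 4.12 (cv2) and the standard library are available. Lean on these libraries where they do the work, as an engineer would, in place of code of your own. Each camera call takes 0.05 s, during which the arm holds its last target.

## Working session

There is one attempt and no reset: what is moved stays moved. The work goes in short steps, Python scripts to look and compute and a shell command to move; the robot and the scene stay as the last step left them, time stands still between calls to the robot, and variables do not carry over. Pictures are saved under pics/ and viewed, and the job is handed in when it is done.

```bash
mkdir -p pics; ls; cat > h.py <<'E'
import numpy as np, cv2
from station import status, vision, workorder, arm
def cap(n):
    d=vision.get_image(n); d['R']=cv2.Rodrigues(np.array(d['rvec'],float))[0]; d['t']=np.array(d['tvec'],float).ravel(); return d
def world(d,u,v,z=None):
    """pixel to world by depth, or onto plane z"""
    ray=np.array([(u-d['cx'])/d['fx'],(v-d['cy'])/d['fy'],1.0])
    C=-d['R'].T@d['t']; w=d['R'].T@ray
    if z is None:
        return C+w*float(d['range_z'][int(round(v)),int(round(u))])
    return C+w*(z-C[2])/w[2]
def cloud(d):
    v,u=np.mgrid[0:420,0:560]; r=d['range_z']
    P=np.stack([(u-d['cx'])/d['fx']*r,(v-d['cy'])/d['fy']*r,r],-1)-d['t']
    P=P@d['R']; P[r<=0]=np.nan; return P
def proj(d,p):
    q=d['R']@np.array(p,float)+d['t']; return d['fx']*q[0]/q[2]+d['cx'], d['fy']*q[1]/q[2]+d['cy']
E
python3 - <<'E'
from h import *
s=status.sense(); print(s, arm.tcp_to_grasp)
for n in ('side','top','wrist'):
    d=cap(n); cv2.imwrite(f'pics/{n}0.png',d['img']); print(n,d['fx'],-d['R'].T@d['t'],d['R'][2])
    np.savez(f'{n}0.npz',**{k:d[k] for k in('img','range_z','fx','fy','cx','cy','R','t')})
E
```

```text
pics
{'time': 0.0, 'joint_pos': array([62.98622972, 17.86142314,  0.80289116, 86.69203981, -0.25083056,
       75.58443875, -1.55684674]), 'joint_velocities': array([ 0.02738436, -0.06993807, -0.04210213,  0.00121917,  0.00972223,
        0.0349965 , -0.00389543]), 'tau': array([ 4.29206887e-05, -3.79910553e+01,  1.46183060e-01, -2.30591708e+01,
        1.22399841e-02,  1.37352964e-02,  1.27869107e-06]), 'eef_pos': array([ 228.8573649 , -499.32027431,  230.21111252]), 'orientation': array([ 1.79992835e+02,  1.35977639e-01, -6.53703089e+01]), 'contact_force': array([ 0.02167056,  0.50407766, -0.95307183]), 'wrist_torque': array([0.03525582, 0.00889875, 0.04235482]), 'finger_gap': 1.0040557100373557} 18.700000000000003
side 485.7398767739504 [ 129.04821088  797.64743445 1291.81017855] [ 0.26988442 -0.57507438 -0.77230296]
top 383.305819089646 [ 457.06767431  -83.00927076 1076.08868619] [ 0.08932837 -0.0084693  -0.99596622]
wrist 377.03143480305215 [ 298.10031458 -467.98279463  372.25240735] [-0.26685711 -0.12021559 -0.95620892]
```

View pics/top0.png

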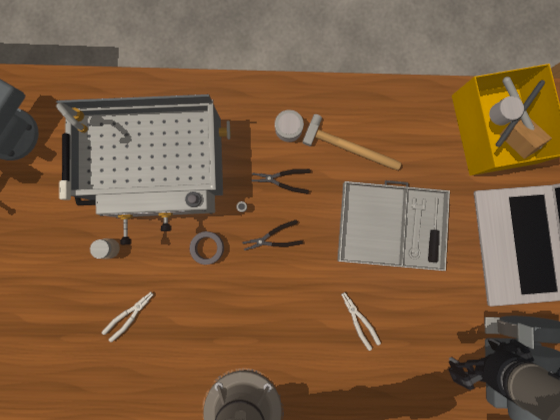

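View pics/side0.png

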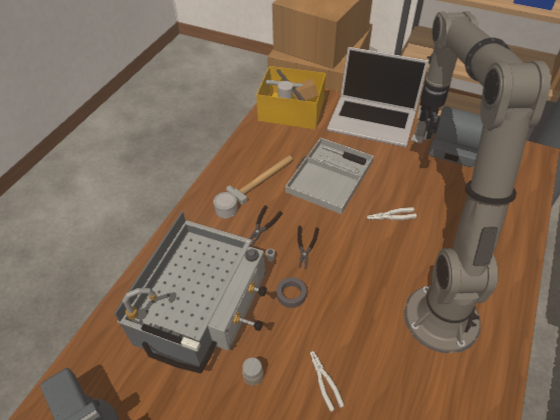

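View pics/wrist0.png

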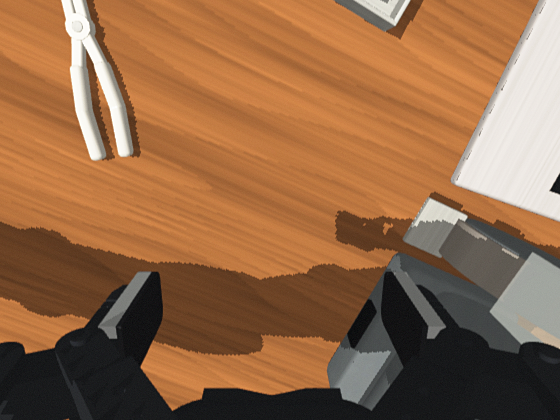

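The top view shows the two dark pliers at about (282,180) and (273,238) with jaws to the left (+y). The washer is upper left with knobs at (125,240), pulled out, and (166,228), pushed in, and the button at (193,199). The tray is at (395,225). Next I measure them.

```bash
cat > m.py <<'E'
from h import *
def load(n):
    z=np.load(n); return {k:z[k] for k in z.files}
d=load('top0.npz'); P=cloud(d); img=d['img']; g=img.max(2)
# pliers dark
for name,(u0,v0,u1,v1) in dict(A=(245,160,320,205),B=(240,215,310,258)).items():
    # relief above table from depth
    m=np.zeros(g.shape,bool); m[v0:v1,u0:u1]=True
    hgt=P[...,2]
    mm=m&(hgt>6)&(hgt<30); 
    n,l,st,ce=cv2.connectedComponentsWithStats(mm.astype(np.uint8)); k=1+np.argmax(st[1:,4]); mm=l==k
    Q=P[mm]; print(name,len(Q),'z',np.percentile(Q[:,2],[5,50,95]))
    c,ev,vec=cv2.PCACompute2(Q[:,:2].astype(np.float64),None)[:3] if False else (None,)*3
    c=Q[:,:2].mean(0); w,V=np.linalg.eigh(np.cov((Q[:,:2]-c).T)); ax=V[:,1]
    if ax[1]<0: ax=-ax
    p=np.array([ax[1],-ax[0]]); s=(Q[:,:2]-c)@ax; t=(Q[:,:2]-c)@p
    print(' c',c,'yaw',np.degrees(np.arctan2(ax[1],ax[0])),'s',s.min(),s.max())
    for a in range(int(s.min()),int(s.max()),10):
        k=(s>=a)&(s<a+10); 
        if k.any(): print('  ',a,t[k].min().round(1),t[k].max().round(1), np.round(Q[k,2].max(),1))
E
python3 m.py
python3 - <<'E'
from h import *
from m import load
d=load('top0.npz'); big=cv2.resize(d['img'][80:280,40:460],None,fx=1.9,fy=1.9,interpolation=cv2.INTER_CUBIC); cv2.imwrite('pics/topz.png',big)
d=load('side0.npz'); big=cv2.resize(d['img'][190:390,110:380],None,fx=2.9,fy=2.9,interpolation=cv2.INTER_CUBIC); cv2.imwrite('pics/sidez.png',big)
E
```

```text
A 466 z [ 9.47673961 14.1747581  17.80770812]
 c [627.57798171 -96.72265578] yaw 88.28094340009295 s -73.16600195889518 89.04597370531397
   -73 -35.6 32.9 19.1
   -63 -35.6 32.8 20.7
   -53 -33.5 32.8 20.4
   -43 -33.8 31.9 18.9
   -33 -31.8 31.1 19.3
   -23 -31.2 27.5 19.4
   -13 -27.1 23.9 17.8
   -3 -24.7 23.7 19.1
   7 -21.8 20.8 16.3
   17 -16.6 14.4 16.0
   27 -11.6 10.5 17.4
   37 -10.1 10.1 17.8
   47 -10.4 12.1 16.5
   57 -10.7 12.0 16.1
   67 -8.7 11.7 15.8
   77 -9.3 13.9 14.3
   87 -9.2 10.3 12.9
B 445 z [ 9.61212518 14.02868103 17.85628679]
 c [462.78286373 -74.33348832] yaw 106.25758250835986 s -73.56576090706783 89.11900044903985
   -73 -35.5 33.6 18.6
   -63 -34.6 33.0 19.4
   -53 -33.1 32.5 19.6
   -43 -33.6 32.0 18.9
   -33 -30.7 30.4 19.3
   -23 -27.9 28.9 19.9
   -13 -25.7 25.6 18.4
   -3 -22.9 23.2 19.2
   7 -20.0 20.1 18.5
   17 -14.5 14.2 17.1
   27 -11.7 11.0 16.7
   37 -10.1 10.0 16.9
   47 -10.6 10.8 15.9
   57 -11.8 12.4 15.9
   67 -10.9 11.1 13.7
   77 -11.4 12.0 15.8
   87 -10.0 10.0 11.9
A 466 z [ 9.47673961 14.1747581  17.80770812]
 c [627.57798171 -96
[... 267 characters left out ...]
0.8 16.3
   17 -16.6 14.4 16.0
   27 -11.6 10.5 17.4
   37 -10.1 10.1 17.8
   47 -10.4 12.1 16.5
   57 -10.7 12.0 16.1
   67 -8.7 11.7 15.8
   77 -9.3 13.9 14.3
   87 -9.2 10.3 12.9
B 445 z [ 9.61212518 14.02868103 17.85628679]
 c [462.78286373 -74.33348832] yaw 106.25758250835986 s -73.56576090706783 89.11900044903985
   -73 -35.5 33.6 18.6
   -63 -34.6 33.0 19.4
   -53 -33.1 32.5 19.6
   -43 -33.6 32.0 18.9
   -33 -30.7 30.4 19.3
   -23 -27.9 28.9 19.9
   -13 -25.7 25.6 18.4
   -3 -22.9 23.2 19.2
   7 -20.0 20.1 18.5
   17 -14.5 14.2 17.1
   27 -11.7 11.0 16.7
   37 -10.1 10.0 16.9
   47 -10.6 10.8 15.9
   57 -11.8 12.4 15.9
   67 -10.9 11.1 13.7
   77 -11.4 12.0 15.8
   87 -10.0 10.0 11.9
```

```bash
ls pics
```

```text
side0.png
sidez.png
top0.png
topz.png
wrist0.png
```

View pics/topz.png

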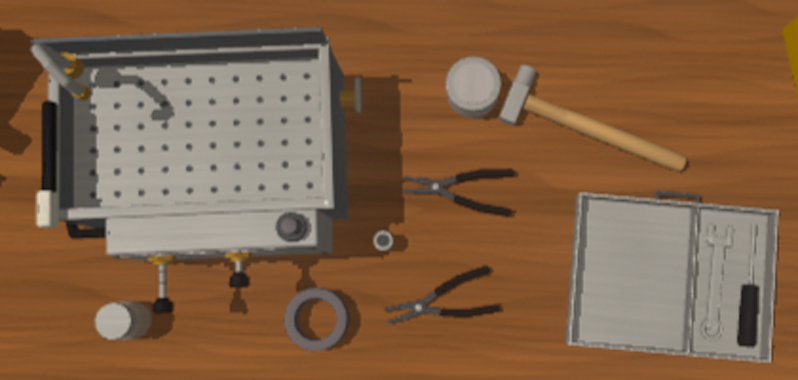

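View pics/sidez.png

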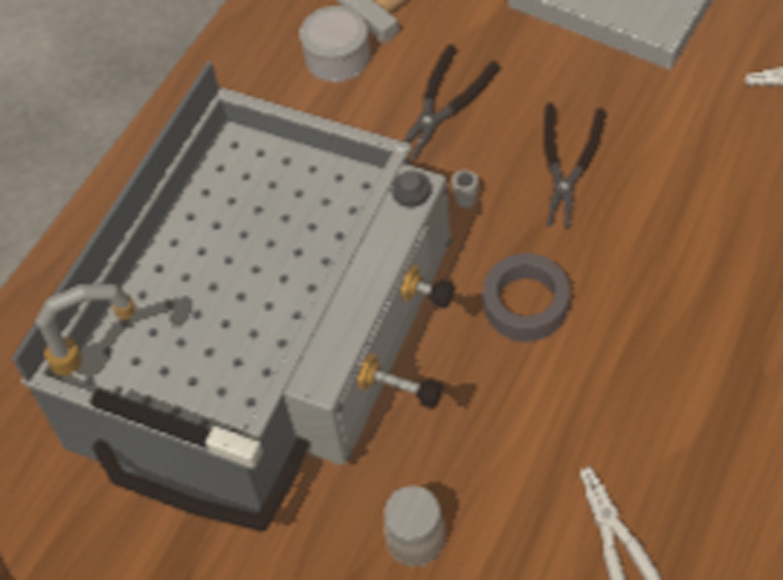

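```bash
sed -i 's/^d=load/if __name__!="__main__": raise SystemExit\nd=load/' m.py; sed -n 1,6p m.py >/dev/null; cat > l.py <<'E'
from h import *
def load(n):
    z=np.load(n); return {k:z[k] for k in z.files}
E
python3 - <<'E'
from l import *
d=load('top0.npz'); P=cloud(d); Z=P[...,2]; u,v=np.meshgrid(np.arange(560),np.arange(420))
def rect(name,mask):
    n,l,st,ce=cv2.connectedComponentsWithStats(mask.astype(np.uint8)); k=1+np.argmax(st[1:,4]); Q=P[l==k]
    r=cv2.minAreaRect(Q[:,:2].astype(np.float32)); print(name,len(Q),'z',np.median(Q[:,2]).round(1),'rect',np.round(r[0],1),np.round(r[1],1),round(r[2],2)); return Q
Q=rect('shelf',(Z>100)&(Z<120)&(u>60)&(u<225)&(v>90)&(v<200))
rect('block',(Z>142)&(Z<157)&(u>80)&(u<225)&(v>185)&(v<225))
rect('btn',(Z>160)&(Z<180)&(u>170)&(u<225)&(v>185)&(v<215))
rect('tray',(Z>20)&(Z<45)&(u>330)&(u<455)&(v>175)&(v<275))
rect('floor',(Z<12)&(Z>-5)&(u>346)&(u<402)&(v>190)&(v<263)&(abs(d['img'].astype(int)[...,0]-d['img'][...,2])<25))
K1=(u>150)&(u<180)&(v>205)&(v<236); K2=(u>110)&(u<140)&(v>210)&(v<248)
for nm,K in(('R',K1),('L',K2)):
    Q=rect(nm+' knob',K&(Z>118)&(Z<136)&(d['img'].max(2)<60)); print(Q[:,:2].min(0),Q[:,:2].max(0),Q[:,2].max())
    Q=rect(nm+' rod',K&(Z>105)&(Z<136));print(Q[:,:2].min(0),Q[:,:2].max(0),Q[:,2].max())
for nm,(a,b,c,e),zr in(('socket',(232,200,252,216),(30,50)),('tape',(185,225,225,268),(20,40)),('jar',(85,235,122,262),(55,75)),('tin',(270,108,306,142),(38,60))):
    rect(nm,(u>a)&(u<c)&(v>b)&(v<e)&(Z>zr[0])&(Z<zr[1]))
E
```

```text
shelf 9770 z 109.9 rect [680.7 264.2] [193.1 333.4] 3.88
block 2779 z 150.0 rect [548.  231.7] [ 64.1 325.5] 3.61
btn 167 z 163.2 rect [550.2 121.3] [34.3 35.3] 50.12
tray 1010 z 29.8 rect [ 511.1 -403.7] [291.4 234.7] 86.14
floor 3898 z 3.1 rect [ 503.1 -354.2] [200.9 154.3] 0.46
R knob 65 z 127.2 rect [484.9 193.9] [17.6 22. ] 1.95
[475.97432099 182.81523332] [493.70481025 204.94154485] 132.75535973883234
R rod 176 z 126.6 rect [496.  196.4] [45.5 76.3] 3.87
[473.59431921 159.8185277 ] [521.06155048 235.99372377] 135.63125079645525
L knob 74 z 126.9 rect [448.3 291.9] [17.2 23.5] 1.21
[439.5011868  280.06206347] [456.98815723 303.56885657] 133.1679282016644
L rod 226 z 125.1 rect [476.3 291.7] [73.7 64.8] 2.14
[439.3941137  260.73230332] [514.3166929  325.39911708] 135.39077039482808
socket 82 z 38.2 rect [546.3  16. ] [25.  24.6] 0.18
tape 505 z 29.4 rect [432.1 109.2] [86.6 87.1] 2.24
jar 309 z 64.5 rect [424.2 380.5] [49.4 48. ] 29.64
tin 654 z 48.6 rect [ 776.1 -107.9] [78.2 78.6] 45.96
```

```bash
cat > to.py <<'E'
import sys,numpy as np
from scipy.spatial.transform import Rotation as Ro
from station import status
s=status.sense(); x,y,z,yaw=map(float,sys.argv[1:5])
o=np.array(s['orientation']); R=Ro.from_euler('xyz',o,degrees=True).as_matrix(); e=np.array(s['eef_pos'])
# shift in tool axes at present, and once the yaw is made
dy=(yaw-o[2]+180)%360-180
Rn=Ro.from_euler('xyz',[180,0,yaw],degrees=True).as_matrix()
D=np.array([x,y,z])-e
print('t',round(s['time'],2),'eef',e.round(1),'rpy',o.round(1),'gap mm',round(s['finger_gap']*85,1),'F',np.round(s['contact_force'],1))
print('tool yaw turn',round(-dy,1),'shift now',(R.T@D).round(1),'shift after turn',(Rn.T@D).round(1), 'j7',round(s['joint_pos'][6],1))
E
python3 -m handwheel '[{"slide":[0,0,0],"yaw":-7},{"slide":[0,0,0],"yaw":-7},{"slide":[0,0,0],"yaw":-7},{"slide":[0,0,0],"yaw":-7},{"slide":[0,0,0],"yaw":-7},{"slide":[0,0,0],"yaw":-7},{"slide":[0,0,0],"yaw":-7},{"slide":[0,0,0],"yaw":-7},{"slide":[0,0,0],"yaw":-7},{"slide":[0,0,0],"yaw":-7}]' 100 40; python3 to.py 470 -99 100 16.3
```

```text
time: 0.98
eef_pos: [229.0, -499.7, 230.8]
orientation: [-179.9, 0.0, 5.0]
contact_force: [-0.6, -0.4, 0.7]
finger_gap: 0.998
t 0.98 eef [ 229.  -499.7  230.8] rpy [-179.9    0.     5. ] gap mm 84.8 F [-0.6 -0.4  0.7]
tool yaw turn -11.3 shift now [ 274.9 -378.2  131.1] shift after turn [ 343.7 -317.   130.8] j7 65.8
```

```bash
python3 -m handwheel '[{"slide":[0,0,0],"yaw":-5.6},{"slide":[0,0,0],"yaw":-5.7},{"slide":[0.028,-0.026,0.005],"yaw":0},{"slide":[0.028,-0.026,0.005],"yaw":0},{"slide":[0.028,-0.026,0.005],"yaw":0},{"slide":[0.028,-0.026,0.005],"yaw":0},{"slide":[0.028,-0.026,0.005],"yaw":0},{"slide":[0.028,-0.026,0.005],"yaw":0},{"slide":[0.028,-0.026,0.005],"yaw":0},{"slide":[0.028,-0.026,0.005],"yaw":0}]'; python3 to.py 470 -99 100 16.3
```

```text
time: 1.82
eef_pos: [387.8, -236.7, 191.0]
orientation: [180.0, 0.0, 15.9]
contact_force: [0.7, -0.6, -0.0]
finger_gap: 0.995
t 1.82 eef [ 387.8 -236.7  191. ] rpy [180.    0.   15.9] gap mm 84.5 F [ 0.7 -0.6 -0. ]
tool yaw turn -0.4 shift now [ 116.8 -110.    90.9] shift after turn [ 117.5 -109.1   91. ] j7 41.0
```

```bash
python3 -m handwheel '[{"slide":[0.0285,-0.0265,0.01],"yaw":0},{"slide":[0.0285,-0.0265,0.015],"yaw":0},{"slide":[0.0285,-0.0265,0.015],"yaw":0},{"slide":[0.0285,-0.0265,0.015],"yaw":0},{"slide":[0,0,0.010],"yaw":0},{"slide":[0,0,0],"yaw":0}]'; python3 to.py 470 -99 100 16.3
python3 - <<'E'
from h import *
d=cap('wrist'); cv2.imwrite('pics/w1.png',d['img'])
P=cloud(d); Z=P[...,2]; m=(Z>6)&(Z<25)&(P[...,1]<60)&(abs(P[...,0]-470)<80)
n,l,st,ce=cv2.connectedComponentsWithStats(m.astype(np.uint8)); print(st[1:][st[1:,4]>300])
k=1+np.argmax(st[1:,4]); Q=P[l==k]; print(len(Q),Q.min(0),Q.max(0))
c=Q[:,:2].mean(0); w,V=np.linalg.eigh(np.cov((Q[:,:2]-c).T)); ax=V[:,1]; ax*=np.sign(ax[1]); p=np.array([ax[1],-ax[0]])
s=(Q[:,:2]-c)@ax; t=(Q[:,:2]-c)@p; print(c,np.degrees(np.arctan2(ax[1],ax[0])),s.min(),s.max())
for a in range(int(s.min()),int(s.max()),12):
    k=(s>=a)&(s<a+12)
    if k.any(): print(a,t[k].min().round(1),t[k].max().round(1))
E
```

```text
time: 2.32
eef_pos: [466.9, -101.9, 124.1]
orientation: [-179.8, 0.2, 16.3]
contact_force: [-0.3, -1.2, -0.5]
finger_gap: 0.998
t 2.32 eef [ 466.9 -101.9  124.1] rpy [-179.8    0.2   16.3] gap mm 84.8 F [-0.3 -1.2 -0.5]
tool yaw turn 0.0 shift now [ 3.9 -1.8 24.1] shift after turn [ 3.8 -1.9 24.1] j7 17.6
[[ 229   18   96  244 7445]
 [ 142  348  149   47 2153]]
7445 [ 428.28228178 -152.11726595    6.03047302] [516.39314714  15.07846609  17.70101501]
[462.28640788 -67.06231104] 105.86302222919626 -79.5029118543215 82.84267571328613
-79 -35.1 34.8
-67 -34.1 33.5
-55 -33.2 33.1
-43 -32.2 31.7
-31 -30.5 30.5
-19 -27.5 27.1
-7 -23.7 23.8
5 -19.6 19.2
17 -13.6 13.7
29 -10.9 10.5
41 -11.6 12.0
53 -12.3 12.5
65 -11.7 12.0
77 -12.3 12.0
```

View pics/w1.png

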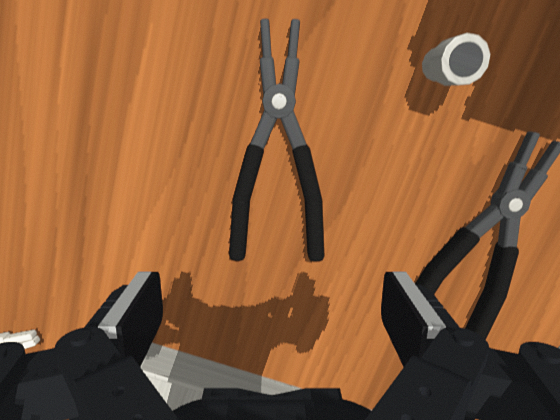

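The wrist view shows pliers B centred at column 280, with the hinge at (279,100) and handle ends at (237,258) and (316,258). Their measured grip point, (471,-98), agrees with the top view. I descend and squeeze.

```bash
python3 -m handwheel '[{"slide":[0.005,-0.0036,0.035],"yaw":0.4},{"slide":[0,0,0.035],"yaw":0},{"slide":[0,0,0.03],"yaw":0},{"slide":[0,0,0.02],"yaw":0},{"slide":[0,0,0],"yaw":0},{"slide":[0,0,0],"yaw":0}]'; python3 to.py 470.7 -97 1 15.9
```

```text
time: 2.87
eef_pos: [470.9, -102.4, 6.3]
orientation: [180.0, 0.1, 15.4]
contact_force: [0.9, 0.2, 0.8]
finger_gap: 1.004
t 2.87 eef [ 470.9 -102.4    6.3] rpy [1.80e+02 1.00e-01 1.54e+01] gap mm 85.3 F [0.9 0.2 0.8]
tool yaw turn -0.5 shift now [ 1.2 -5.3  5.3] shift after turn [ 1.3 -5.3  5.3] j7 10.6
```

```bash
python3 -m handwheel '[{"slide":[0.001,-0.005,0.005],"yaw":0},{"slide":[0,0,0],"yaw":0}]' 100 30; python3 to.py 470.7 -97 1 15.9; python3 -m handwheel '[{"slide":[0,0,0],"yaw":0},{"slide":[0,0,0],"yaw":0},{"slide":[0,0,0],"yaw":0},{"slide":[0,0,0],"yaw":0},{"slide":[0,0,0],"yaw":0},{"slide":[0,0,0],"yaw":0},{"slide":[0,0,0],"yaw":0},{"slide":[0,0,0],"yaw":0}]' 20 30; python3 to.py 470.7 -97 1 15.9
```

```text
time: 3.03
eef_pos: [472.7, -95.2, 2.7]
orientation: [179.9, -0.2, 15.5]
contact_force: [-1.2, 0.5, -0.2]
finger_gap: 1.001
t 3.03 eef [472.7 -95.2   2.7] rpy [179.9  -0.2  15.5] gap mm 85.1 F [-1.2  0.5 -0.2]
tool yaw turn -0.4 shift now [-2.4  1.2  1.6] shift after turn [-2.4  1.2  1.7] j7 9.6
time: 3.7
eef_pos: [472.1, -95.8, 3.0]
orientation: [179.9, -0.1, 15.5]
contact_force: [-3.4, 0.4, 6.9]
finger_gap: 0.733
t 3.7 eef [472.1 -95.8   3. ] rpy [ 1.799e+02 -1.000e-01  1.550e+01] gap mm 62.3 F [-3.4  0.4  6.9]
tool yaw turn -0.4 shift now [-1.7  0.8  2. ] shift after turn [-1.7  0.8  2. ] j7 9.7
```

```bash
python3 -m handwheel '[{"slide":[0,0,0],"yaw":0},{"slide":[0,0,0],"yaw":0},{"slide":[0,0,0],"yaw":0}]' 20 40; python3 - <<'E'
from h import *
d=cap('wrist'); cv2.imwrite('pics/w2.png',d['img'])
E
```

```text
time: 3.95
eef_pos: [472.2, -95.7, 3.1]
orientation: [179.9, -0.1, 15.5]
contact_force: [-3.6, 0.0, 8.5]
finger_gap: 0.728
```

View pics/w2.png

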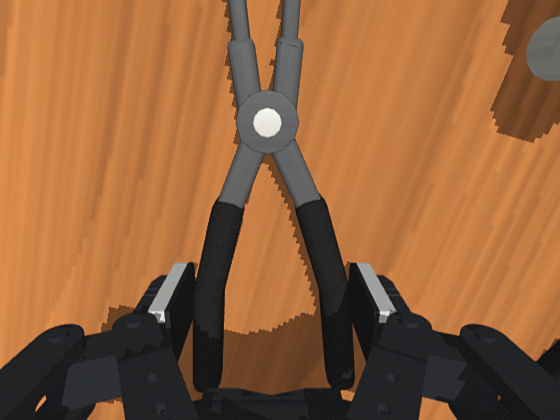

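Under 40 N the width stays at 62 mm with both pads on the handle outsides, so pair B is the seized one and goes to the shelf.

```bash
python3 -m handwheel '[{"slide":[0,0,-0.01],"yaw":0},{"slide":[0,0,-0.025],"yaw":0},{"slide":[0,0,-0.035],"yaw":0},{"slide":[0,0,-0.035],"yaw":0},{"slide":[0,0,-0.035],"yaw":0},{"slide":[0,0,-0.035],"yaw":3},{"slide":[0,0,-0.035],"yaw":4.5},{"slide":[0,0,-0.03],"yaw":4},{"slide":[0,0,0],"yaw":0},{"slide":[0,0,0],"yaw":0}]'; python3 to.py 670 203 240 3.85;  python3 - <<'E'
from h import *
d=cap('wrist'); cv2.imwrite('pics/w3.png',d['img'])
d=cap('side'); cv2.imwrite('pics/s3.png',d['img'])
E
```

```text
time: 4.83
eef_pos: [472.5, -95.4, 243.6]
orientation: [179.9, -0.3, 4.1]
contact_force: [-0.4, -0.0, -3.1]
finger_gap: 0.727
t 4.83 eef [472.5 -95.4 243.6] rpy [179.9  -0.3   4.1] gap mm 61.8 F [-0.4 -0.  -3.1]
tool yaw turn 0.2 shift now [ 218.2 -283.6    4.1] shift after turn [ 217.1 -284.5    3.6] j7 8.2
```

View pics/w3.png

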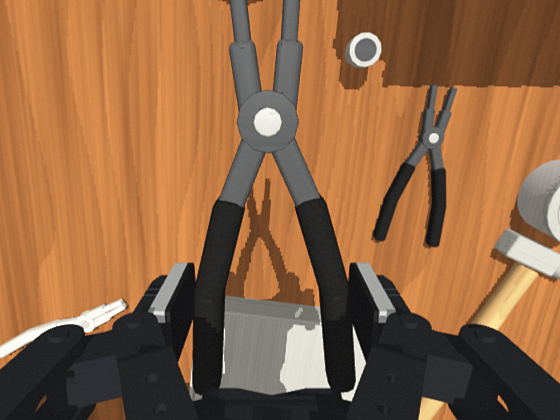

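View pics/s3.png

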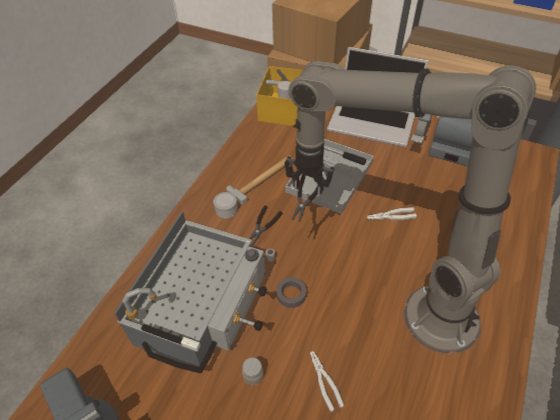

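The pliers are held level: the hinge is still at (267,121), as before the lift. Moving over the shelf.

```bash
python3 -m handwheel '[{"slide":[0.0218,-0.0284,0],"yaw":0},{"slide":[0.0218,-0.0284,0],"yaw":0},{"slide":[0.0218,-0.0284,0],"yaw":0},{"slide":[0.0218,-0.0284,0],"yaw":0},{"slide":[0.0218,-0.0284,0],"yaw":0},{"slide":[0.0218,-0.0284,0],"yaw":0},{"slide":[0.0218,-0.0284,0],"yaw":0},{"slide":[0.0218,-0.0284,0],"yaw":0},{"slide":[0.0218,-0.0284,0],"yaw":0},{"slide":[0.0218,-0.0284,0],"yaw":0}]'; python3 to.py 670 203 113 3.85;
```

```text
time: 5.77
eef_pos: [668.5, 203.9, 237.9]
orientation: [179.9, 0.3, 4.1]
contact_force: [1.5, -0.4, -1.8]
finger_gap: 0.726
t 5.77 eef [668.5 203.9 237.9] rpy [179.9   0.3   4.1] gap mm 61.7 F [ 1.5 -0.4 -1.8]
tool yaw turn 0.2 shift now [  2.1   0.7 124.9] shift after turn [  1.4   1.  124.9] j7 -24.9
```

```bash
python3 -m handwheel '[{"slide":[0,0,0.02],"yaw":0},{"slide":[0,0,0.03],"yaw":0},{"slide":[0,0,0.03],"yaw":0},{"slide":[0,0,0.02],"yaw":0},{"slide":[0,0,0.012],"yaw":0},{"slide":[0,0,0],"yaw":0},{"slide":[0,0,0],"yaw":0}]'; python3 to.py 670 203 113 3.85;python3 - <<'E'
from h import *
d=cap('wrist'); cv2.imwrite('pics/w4.png',d['img'])
E
```

```text
time: 6.35
eef_pos: [668.2, 202.8, 127.9]
orientation: [180.0, 0.2, 4.0]
contact_force: [1.0, -0.2, -1.4]
finger_gap: 0.724
t 6.35 eef [668.2 202.8 127.9] rpy [180.    0.2   4. ] gap mm 61.5 F [ 1.  -0.2 -1.4]
tool yaw turn 0.2 shift now [ 1.9 -0.1 14.9] shift after turn [ 1.8 -0.1 14.9] j7 -26.8
```

View pics/w4.png

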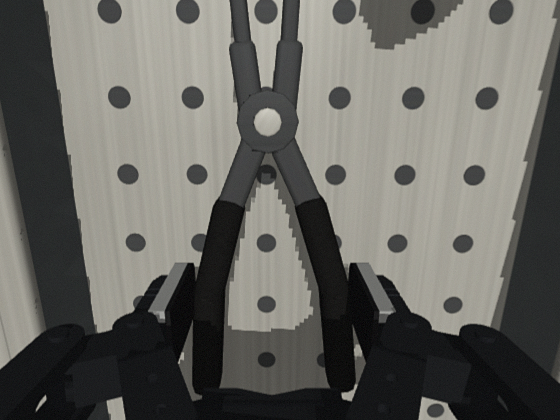

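The pliers hang centred over the perforated shelf, hinge at (267,121), with the tub walls at columns 30 and 520, well clear. I lower them until they touch.

```bash
python3 -m handwheel '[{"slide":[0,0,0.007],"yaw":0},{"slide":[0,0,0.004],"yaw":0},{"slide":[0,0,0.003],"yaw":0},{"slide":[0,0,0],"yaw":0}]'; python3 to.py 670 203 113 3.85
```

```text
time: 6.73
eef_pos: [668.7, 203.0, 115.0]
orientation: [180.0, 0.0, 4.0]
contact_force: [0.1, 0.4, -1.7]
finger_gap: 0.721
t 6.73 eef [668.7 203.  115. ] rpy [180.   0.   4.] gap mm 61.3 F [ 0.1  0.4 -1.7]
tool yaw turn 0.2 shift now [1.3 0.1 2. ] shift after turn [1.3 0.1 2. ] j7 -27.1
```

```bash
python3 -m handwheel '[{"slide":[0,0,0.0015],"yaw":0},{"slide":[0,0,0.001],"yaw":0},{"slide":[0,0,0],"yaw":0}]'; python3 -m handwheel '[{"slide":[0,0,0],"yaw":0},{"slide":[0,0,0],"yaw":0},{"slide":[0,0,0],"yaw":0},{"slide":[0,0,0],"yaw":0}]' 100; python3 -m handwheel '[{"slide":[0,0,-0.01],"yaw":0},{"slide":[0,0,-0.03],"yaw":0},{"slide":[0,0,-0.035],"yaw":0},{"slide":[0,0,-0.03],"yaw":0},{"slide":[0,0,-0.03],"yaw":0},{"slide":[0,0,0],"yaw":0}]'; python3 to.py 626.5 -122 240 -1.7
python3 - <<'E'
from h import *
d=cap('wrist'); cv2.imwrite('pics/w5.png',d['img'])
P=cloud(d); m=(d['img'].max(2)<75)&(P[...,2]>112)&(P[...,2]<135); print(m.sum(),np.nanpercentile(P[m],[1,50,99],axis=0).round(1))
E
```

```text
time: 6.98
eef_pos: [669.2, 203.0, 113.5]
orientation: [180.0, -0.0, 4.0]
contact_force: [-0.7, -0.7, 0.5]
finger_gap: 0.725
time: 7.32
eef_pos: [669.1, 203.4, 113.1]
orientation: [-180.0, -0.0, 4.0]
contact_force: [-0.7, -0.3, 0.2]
finger_gap: 0.996
time: 7.82
eef_pos: [671.8, 205.2, 257.3]
orientation: [-179.7, -0.8, 4.0]
contact_force: [-0.0, 1.2, 1.1]
finger_gap: 0.997
t 7.82 eef [671.8 205.2 257.3] rpy [-179.7   -0.8    4. ] gap mm 84.8 F [-0.   1.2  1.1]
tool yaw turn 5.7 shift now [-68.1 323.3  14.6] shift after turn [-35.6 328.4  17.3] j7 -24.7
16006 [[480.2  83.6 112.4]
 [661.4 210.  123.9]
 [784.9 338.5 134.6]]
```

View pics/w5.png

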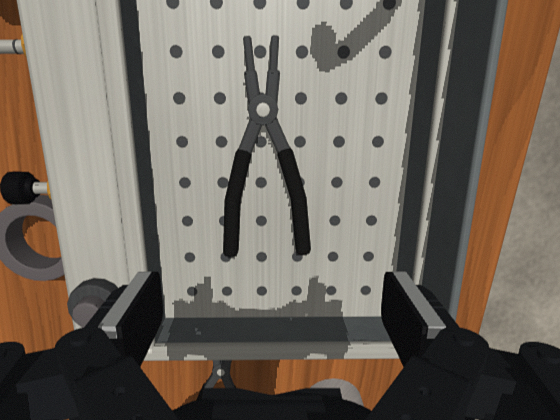

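The seized pair lies flat on the shelf, hinge at (262,110), clear of all the walls. Now pliers A.

```bash
python3 -m handwheel '[{"slide":[0,0,0],"yaw":5.7},{"slide":[-0.004,0.0365,0],"yaw":0},{"slide":[-0.004,0.0365,0],"yaw":0},{"slide":[-0.004,0.0365,0],"yaw":0},{"slide":[-0.004,0.0365,0],"yaw":0},{"slide":[-0.004,0.0365,0],"yaw":0},{"slide":[-0.004,0.0365,0],"yaw":0},{"slide":[-0.004,0.0365,0.03],"yaw":0},{"slide":[-0.004,0.0365,0.04],"yaw":0},{"slide":[-0.004,0.0365,0.04],"yaw":0}]'; python3 -m handwheel '[{"slide":[0,0,0.02],"yaw":0},{"slide":[0,0,0],"yaw":0}]'; python3 to.py 626.5 -122 2 -1.7
cat > pl.py <<'E'
import sys
from h import *
d=cap('wrist'); cv2.imwrite(sys.argv[1],d['img'])
X,Y=map(float,sys.argv[2:4])
P=cloud(d); Z=P[...,2]; m=(Z>6)&(Z<25)&(P[...,1]>Y-70)&(P[...,1]<Y+140)&(abs(P[...,0]-X)<80)&(d['img'].max(2)<110)
n,l,st,ce=cv2.connectedComponentsWithStats(m.astype(np.uint8))
k=1+np.argmax(st[1:,4]); Q=P[l==k]; print(len(Q),Q.min(0).round(1),Q.max(0).round(1))
c=Q[:,:2].mean(0); w,V=np.linalg.eigh(np.cov((Q[:,:2]-c).T)); ax=V[:,1]; ax*=np.sign(ax[1]); p=np.array([ax[1],-ax[0]])
s=(Q[:,:2]-c)@ax; t=(Q[:,:2]-c)@p; print('c',c.round(1),'yaw',np.degrees(np.arctan2(ax[1],ax[0])).round(2),s.min().round(1),s.max().round(1),'grip',(c+ax*((s.min()+s.max())/2-34)).round(1))
for a in range(int(s.min()),int(s.max()),15):
    k=(s>=a)&(s<a+15)
    if k.any(): print(a,t[k].min().round(1),t[k].max().round(1))
E
python3 pl.py pics/w6.png 627 -122
```

```text
time: 8.7
eef_pos: [626.0, -105.0, 159.5]
orientation: [180.0, -0.1, -1.7]
contact_force: [0.5, 0.7, -0.7]
finger_gap: 0.997
time: 8.87
eef_pos: [621.1, -106.9, 133.4]
orientation: [179.9, 0.7, -2.0]
contact_force: [-1.2, 0.8, -0.6]
finger_gap: 1.002
t 8.87 eef [ 621.1 -106.9  133.4] rpy [179.9   0.7  -2. ] gap mm 85.1 F [-1.2  0.8 -0.6]
tool yaw turn -0.3 shift now [  7.6  14.8 131.3] shift after turn [  5.9  14.9 131.4] j7 -5.7
6386 [ 590.7 -168.4    6.2] [660.9  -5.7  17.4]
c [629.6 -89.5] yaw 87.05 -78.0 83.6 grip [ 628.  -120.6]
-77 -35.2 35.1
-62 -33.5 33.5
-47 -32.7 32.6
-32 -31.1 30.8
-17 -26.5 27.1
-2 -22.9 22.9
13 -16.1 15.8
28 -10.6 10.6
43 -11.6 12.4
58 -12.4 12.4
73 -12.0 12.3
```

```bash
ls pics
```

```text
s3.png
side0.png
sidez.png
top0.png
topz.png
w1.png
w2.png
w3.png
w4.png
w5.png
w6.png
wrist0.png
```

View pics/w6.png

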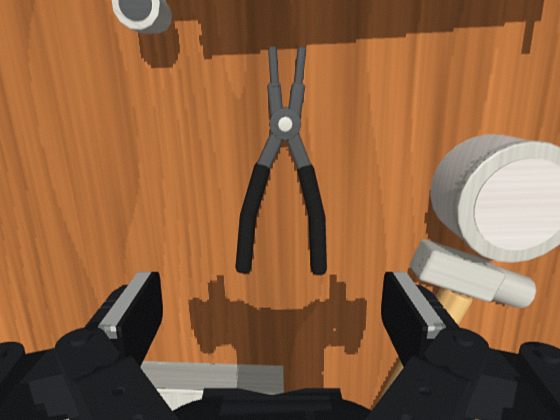

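Pliers A sits in the middle of the wrist view, hinge at (285,124), grip measured at (628,-120.5), yaw 87°. The hammer and tin are off to the right. Descending.

```bash
python3 -m handwheel '[{"slide":[0.007,0.013,0.01],"yaw":1},{"slide":[0,0,0.035],"yaw":0},{"slide":[0,0,0.035],"yaw":0},{"slide":[0,0,0.03],"yaw":0},{"slide":[0,0,0.012],"yaw":0},{"slide":[0,0,0],"yaw":0},{"slide":[0,0,0],"yaw":0}]' 100 30; python3 to.py 628 -120 2 -2.95
```

```text
time: 9.5
eef_pos: [634.6, -115.3, 19.4]
orientation: [-180.0, -0.1, -2.6]
contact_force: [-0.3, -0.0, -0.3]
finger_gap: 1.002
t 9.5 eef [ 634.6 -115.3   19.4] rpy [-1.8e+02 -1.0e-01 -2.6e+00] gap mm 85.1 F [-0.3 -0.  -0.3]
tool yaw turn 0.3 shift now [-6.4  5.  17.3] shift after turn [-6.4  5.  17.4] j7 -8.1
```

```bash
python3 -m handwheel '[{"slide":[-0.006,0.005,0.01],"yaw":0},{"slide":[0,0,0.007],"yaw":0},{"slide":[0,0,0],"yaw":0},{"slide":[0,0,0],"yaw":0}]' 100 30; python3 to.py 628 -120 2 -2.95
```

```text
time: 9.83
eef_pos: [627.9, -120.7, 2.5]
orientation: [180.0, -0.1, -2.7]
contact_force: [0.2, 0.1, 0.6]
finger_gap: 1.0
t 9.83 eef [ 627.9 -120.7    2.5] rpy [ 1.8e+02 -1.0e-01 -2.7e+00] gap mm 85.0 F [0.2 0.1 0.6]
tool yaw turn 0.3 shift now [ 0.1 -0.7  0.5] shift after turn [ 0.  -0.7  0.5] j7 -8.1
```

```bash
python3 -m handwheel '[{"slide":[0,0,0],"yaw":0},{"slide":[0,0,0],"yaw":0},{"slide":[0,0,0],"yaw":0},{"slide":[0,0,0],"yaw":0},{"slide":[0,0,0],"yaw":0},{"slide":[0,0,0],"yaw":0},{"slide":[0,0,0],"yaw":0},{"slide":[0,0,0],"yaw":0},{"slide":[0,0,0],"yaw":0},{"slide":[0,0,0],"yaw":0}]' 20 30;  python3 to.py 628 -120 2 -2.95; python3 - <<'E'
from h import *
d=cap('wrist'); cv2.imwrite('pics/w7.png',d['img'])
E
```

```text
time: 10.67
eef_pos: [628.0, -120.8, 2.5]
orientation: [180.0, -0.2, -2.7]
contact_force: [0.0, -0.3, 4.6]
finger_gap: 0.502
t 10.67 eef [ 628.  -120.8    2.5] rpy [180.   -0.2  -2.7] gap mm 42.7 F [ 0.  -0.3  4.6]
tool yaw turn 0.3 shift now [-0.1 -0.8  0.5] shift after turn [-0.1 -0.8  0.5] j7 -8.1
```

View pics/w7.png

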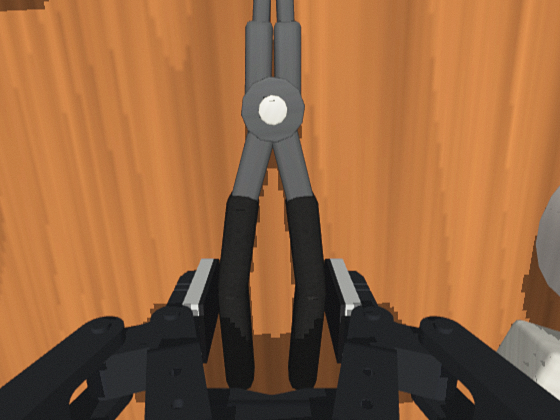

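Pair A closed freely to 43 mm, jaws parallel, hinge at (273,110). Next I lift it, turn it to the tray axis, and check the tray yaw from the first top image.

```bash
python3 -m handwheel '[{"slide":[0,0,-0.01],"yaw":0},{"slide":[0,0,-0.03],"yaw":0},{"slide":[0,0,-0.04],"yaw":0},{"slide":[0,0,-0.04],"yaw":0},{"slide":[0,0,-0.03],"yaw":0},{"slide":[0,0.03,0],"yaw":7},{"slide":[0,0.03,0],"yaw":7},{"slide":[0,0.03,0],"yaw":7},{"slide":[0,0,0],"yaw":7},{"slide":[0,0,0],"yaw":7}]' 20 30; python3 to.py 469 -352 150 -93
python3 - <<'E'
from l import *
d=load('top0.npz'); P=cloud(d); Z=P[...,2]; u,v=np.meshgrid(np.arange(560),np.arange(420))
m=((Z>20)&(Z<45)&(u>330)&(u<455)&(v>175)&(v<275))
Q=P[m][:,:2]
# left wall (max y) points and right, top
for nm,k in(('left',Q[:,1]>-300),('mid',abs(Q[:,1]+437)<25)):
    q=Q[k]; q=q[(q[:,0]<590)&(q[:,0]>430)]; f=np.polyfit(q[:,0],q[:,1],1); print(nm,len(q),'yaw',np.degrees(np.arctan(f[0])),'y at 503',np.polyval(f,503))
for nm,k in(('far',Q[:,0]>590),('near',Q[:,0]<425)):
    q=Q[k];q=q[(q[:,1]<-290)&(q[:,1]>-500)]
    if len(q)>5: f=np.polyfit(q[:,1],q[:,0],1); print(nm,len(q),'yaw',np.degrees(np.arctan(-f[0])),'x at -354',np.polyval(f,-354))
E
```

```text
time: 11.55
eef_pos: [609.5, -213.6, 150.3]
orientation: [179.8, 0.1, -38.4]
contact_force: [0.4, 0.8, -2.1]
finger_gap: 0.503
t 11.55 eef [ 609.5 -213.6  150.3] rpy [ 1.798e+02  1.000e-01 -3.840e+01] gap mm 42.7 F [ 0.4  0.8 -2.1]
tool yaw turn 54.6 shift now [-24.2 195.8   1. ] shift after turn [145.6 133.1   0.3] j7 -28.6
left 123 yaw -3.816214853420318 y at 503 -258.9852508550388
mid 115 yaw -3.7317735155556067 y at 503 -430.3606307240241
far 226 yaw -3.56088625408928 x at -354 616.994223183902
near 142 yaw -2.889476423664493 x at -354 400.3619876467927
```

```bash
python3 -m handwheel '[{"slide":[0,0,0],"yaw":6.9},{"slide":[0,0,0],"yaw":6.9},{"slide":[0,0,0],"yaw":6.9},{"slide":[0,0,0],"yaw":6.9},{"slide":[0,0,0],"yaw":6.9},{"slide":[0,0,0],"yaw":6.9},{"slide":[0,0,0],"yaw":6.9},{"slide":[0,0,0],"yaw":6.9},{"slide":[0.0275,0.0255,0],"yaw":0},{"slide":[0.0275,0.0255,0],"yaw":0}]' ; python3 -m handwheel '[{"slide":[0.0275,0.0255,0],"yaw":0},{"slide":[0.0275,0.0255,0.01],"yaw":0},{"slide":[0.0275,0.0255,0.03],"yaw":0},{"slide":[0,0,0.02],"yaw":0},{"slide":[0,0,0],"yaw":0},{"slide":[0,0,0],"yaw":0}]'; python3 to.py 474.8 -343 5.5 -93.6;  python3 - <<'E'
from h import *
d=cap('wrist'); cv2.imwrite('pics/w8.png',d['img'])
E
```

```text
time: 12.38
eef_pos: [559.1, -257.1, 150.3]
orientation: [180.0, 0.2, -92.4]
contact_force: [-0.0, -2.2, -1.6]
finger_gap: 0.499
time: 12.88
eef_pos: [479.9, -335.0, 93.7]
orientation: [179.8, 0.2, -92.9]
contact_force: [0.5, 0.7, -0.8]
finger_gap: 0.5
t 12.88 eef [ 479.9 -335.    93.7] rpy [179.8   0.2 -92.9] gap mm 42.5 F [ 0.5  0.7 -0.8]
tool yaw turn 0.7 shift now [ 8.5  4.4 88.2] shift after turn [ 8.3  4.6 88.2] j7 -62.3
```

View pics/w8.png

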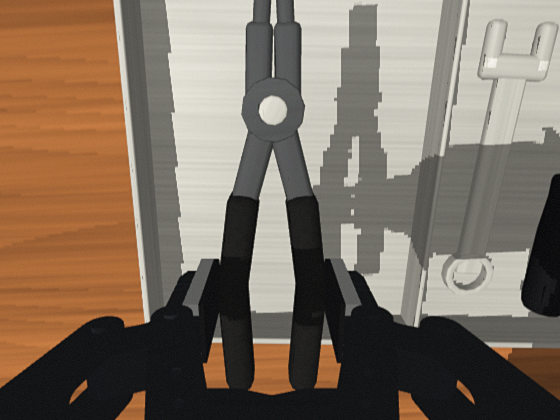

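The closed pair hangs over the empty bay, hinge at (273,110). Bay walls are at columns 150 and 440, and the spanner is beyond the divider. Lowering.

```bash
python3 -m handwheel '[{"slide":[0.0085,0.0045,0],"yaw":0.7},{"slide":[0,0,0.02],"yaw":0},{"slide":[0,0,0.025],"yaw":0},{"slide":[0,0,0.02],"yaw":0},{"slide":[0,0,0.012],"yaw":0},{"slide":[0,0,0.004],"yaw":0},{"slide":[0,0,0],"yaw":0},{"slide":[0,0,0],"yaw":0}]'; python3 to.py 474.8 -343 5.5 -93.6
```

```text
time: 13.6
eef_pos: [477.5, -345.3, 15.4]
orientation: [-179.9, -0.1, -93.5]
contact_force: [-0.1, 0.3, -1.7]
finger_gap: 0.502
t 13.6 eef [ 477.5 -345.3   15.4] rpy [-1.799e+02 -1.000e-01 -9.350e+01] gap mm 42.6 F [-0.1  0.3 -1.7]
tool yaw turn 0.1 shift now [-2.1  2.8  9.9] shift after turn [-2.1  2.8  9.9] j7 -62.5
```

```bash
python3 -m handwheel '[{"slide":[0,0,0.005],"yaw":0},{"slide":[0,0,0.003],"yaw":0},{"slide":[0,0,0.0015],"yaw":0},{"slide":[0,0,0],"yaw":0}]';python3 to.py 474.8 -343 5.5 -93.6
```

```text
time: 13.93
eef_pos: [476.6, -345.1, 5.5]
orientation: [-179.9, -0.0, -93.6]
contact_force: [-1.2, 0.9, 3.3]
finger_gap: 0.502
t 13.93 eef [ 476.6 -345.1    5.5] rpy [-179.9   -0.   -93.6] gap mm 42.7 F [-1.2  0.9  3.3]
tool yaw turn 0.0 shift now [-2.   1.9  0. ] shift after turn [-2.   1.9  0. ] j7 -62.6
```

Touching the tray floor. I release it and rise.

```bash
python3 -m handwheel '[{"slide":[0,0,0],"yaw":0},{"slide":[0,0,0],"yaw":0},{"slide":[0,0,0],"yaw":0},{"slide":[0,0,0],"yaw":0}]' 75; python3 -m handwheel '[{"slide":[0,0,-0.01],"yaw":0},{"slide":[0,0,-0.03],"yaw":0},{"slide":[0,0,-0.04],"yaw":0},{"slide":[0,0,-0.04],"yaw":0},{"slide":[0,0,-0.04],"yaw":0},{"slide":[0,0,-0.03],"yaw":0},{"slide":[0,0,0],"yaw":0}]'; python3 to.py 485 194 240 -86;  python3 - <<'E'
from h import *
d=cap('wrist'); cv2.imwrite('pics/w9.png',d['img'])
E
```

```text
time: 14.27
eef_pos: [476.2, -344.9, 4.6]
orientation: [-180.0, -0.0, -93.6]
contact_force: [0.4, -0.0, 0.6]
finger_gap: 0.752
time: 14.85
eef_pos: [480.4, -347.4, 204.1]
orientation: [-179.2, -0.5, -93.6]
contact_force: [1.9, 0.0, 1.2]
finger_gap: 0.748
t 14.85 eef [ 480.4 -347.4  204.1] rpy [-179.2   -0.5  -93.6] gap mm 63.6 F [1.9 0.  1.2]
tool yaw turn -7.6 shift now [-540.3   28.5  -41.1] shift after turn [-539.8  -42.4  -35.9] j7 -61.4
```

View pics/w9.png

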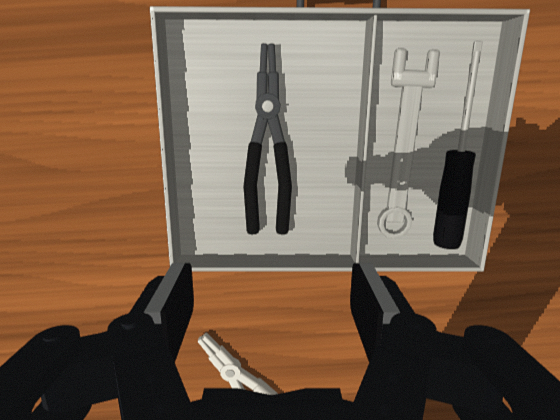

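The free pair lies closed and flat in the bay, hinge at (267,106), clear of all four walls, with the spanner and screwdriver untouched. Now the knobs.

```bash
python3 -m handwheel '[{"slide":[0,0,0],"yaw":-7.1},{"slide":[-0.041,-0.003,-0.004],"yaw":0},{"slide":[-0.041,-0.003,-0.004],"yaw":0},{"slide":[-0.041,-0.003,-0.004],"yaw":0},{"slide":[-0.041,-0.003,-0.004],"yaw":0},{"slide":[-0.041,-0.003,-0.004],"yaw":0},{"slide":[-0.041,-0.003,-0.004],"yaw":0},{"slide":[-0.041,-0.003,-0.004],"yaw":0},{"slide":[-0.041,-0.003,-0.004],"yaw":0},{"slide":[-0.041,-0.003,-0.004],"yaw":0}]' 100; python3 to.py 475 194 240 -86.15
```

```text
time: 15.73
eef_pos: [479.1, 27.0, 230.0]
orientation: [179.9, -0.0, -86.5]
contact_force: [0.7, 0.2, -0.2]
finger_gap: 1.0
t 15.73 eef [479.1  27.  230. ] rpy [179.9  -0.  -86.5] gap mm 85.0 F [ 0.7  0.2 -0.2]
tool yaw turn -0.3 shift now [-166.9   -6.2  -10. ] shift after turn [-166.9   -7.2  -10. ] j7 -95.5
```

```bash
python3 -m handwheel '[{"slide":[-0.037,0.008,0],"yaw":0},{"slide":[-0.037,0.008,0],"yaw":0},{"slide":[-0.037,0.008,0],"yaw":0},{"slide":[-0.037,0.008,0],"yaw":0},{"slide":[-0.018,0.006,0],"yaw":-0.3},{"slide":[0,0,0],"yaw":0},{"slide":[0,0,0],"yaw":0}]'; python3 to.py 485 194 240 -86.15; python3 - <<'E'
from h import *
d=cap('wrist'); cv2.imwrite('pics/w10.png',d['img']); P=cloud(d); Z=P[...,2]
m=(d['img'].max(2)<60)&(Z>108)&(Z<137)&(P[...,0]>430)
n,l,st,ce=cv2.connectedComponentsWithStats(m.astype(np.uint8))
for k in range(1,n):
    if st[k,4]>150: Q=P[l==k]; print(st[k],Q.min(0).round(1),Q.max(0).round(1),np.median(Q,0).round(1))
g=P[(d['img'].max(2)<110)&(Z>160)&(Z<180)&(P[...,0]>520)]; print('btn',len(g), g.min(0),g.max(0)) if len(g) else None
E
```

```text
time: 16.32
eef_pos: [431.0, 189.3, 229.9]
orientation: [179.9, -0.1, -86.0]
contact_force: [0.4, -0.6, 0.8]
finger_gap: 0.999
t 16.32 eef [431.  189.3 229.9] rpy [ 1.799e+02 -1.000e-01 -8.600e+01] gap mm 84.9 F [ 0.4 -0.6  0.8]
tool yaw turn 0.2 shift now [ -0.9 -54.2 -10.2] shift after turn [ -1.1 -54.2 -10.1] j7 -116.6
[ 249  109   38   32 1038] [475.3 183.4 118.5] [494.8 208.4 131.8] [484.4 196.1 127.2]
[ 102  152   40   32 1057] [439.8 280.8 112.4] [459.3 304.9 132.4] [449.7 290.4 126.6]
btn 1955 [532.93243515 104.60080893 160.00080961] [556.12353556 141.79702346 172.26707189]
```

View pics/w10.png

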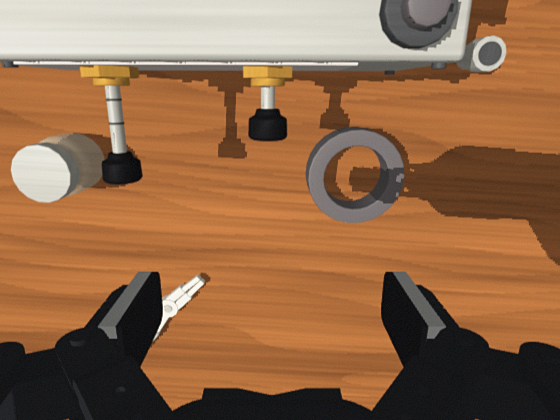

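Both knobs are visible: the right one (in) at (268,124) → (485,195.5), the left one (out) at (122,167) → (449.5,292.5). Their spacing and heights match the data given. I descend on the right knob.

```bash
python3 -m handwheel '[{"slide":[-0.001,-0.027,0],"yaw":0},{"slide":[-0.001,-0.027,0],"yaw":0},{"slide":[0,0,0.03],"yaw":0},{"slide":[0,0,0.03],"yaw":0},{"slide":[0,0,0.03],"yaw":0},{"slide":[0,0,0.02],"yaw":0},{"slide":[0,0,0.01],"yaw":0},{"slide":[0,0,0],"yaw":0},{"slide":[0,0,0],"yaw":0}]' 70 40; python3 to.py 485 195.5 100 -86.15
```

```text
time: 17.12
eef_pos: [486.6, 193.0, 110.7]
orientation: [180.0, -0.0, -86.3]
contact_force: [0.2, -0.3, -0.6]
finger_gap: 0.699
t 17.12 eef [486.6 193.  110.7] rpy [180.   -0.  -86.3] gap mm 59.4 F [ 0.2 -0.3 -0.6]
tool yaw turn -0.1 shift now [-2.6  1.4 10.7] shift after turn [-2.6  1.4 10.7] j7 -119.6
```

```bash
python3 -m handwheel '[{"slide":[-0.0025,0.0015,0.01],"yaw":0},{"slide":[0,0,0],"yaw":0},{"slide":[0,0,0],"yaw":0}]'; python3 -m handwheel '[{"slide":[0,0,0],"yaw":0},{"slide":[0,0,0],"yaw":0},{"slide":[0,0,0],"yaw":0},{"slide":[0,0,0],"yaw":0},{"slide":[0,0,0],"yaw":0},{"slide":[0,0,0],"yaw":0},{"slide":[0,0,0],"yaw":0}]' 5 40;  python3 to.py 485 195.5 100 -86.15
```

```text
time: 17.37
eef_pos: [484.4, 196.9, 101.0]
orientation: [-180.0, 0.0, -86.1]
contact_force: [0.6, -0.1, -0.8]
finger_gap: 0.702
time: 17.95
eef_pos: [485.2, 196.1, 101.2]
orientation: [-179.9, -0.0, -86.2]
contact_force: [0.9, -1.6, 5.6]
finger_gap: 0.283
t 17.95 eef [485.2 196.1 101.2] rpy [-179.9   -0.   -86.2] gap mm 24.0 F [ 0.9 -1.6  5.6]
tool yaw turn -0.0 shift now [0.6 0.2 1.2] shift after turn [0.6 0.2 1.2] j7 -120.2
```

```bash
python3 -m handwheel '[{"slide":[0,0.004,0],"yaw":0},{"slide":[0,0.004,0],"yaw":0},{"slide":[0,0.004,0],"yaw":0},{"slide":[0,0.003,0],"yaw":0},{"slide":[0,0,0],"yaw":0},{"slide":[0,0,0],"yaw":0},{"slide":[0,0,0],"yaw":0}]';  python3 to.py 470 194.5 101 -86.15
```

```text
time: 18.53
eef_pos: [470.1, 195.2, 101.2]
orientation: [-179.9, -0.0, -86.2]
contact_force: [2.1, -3.3, 5.1]
finger_gap: 0.288
t 18.53 eef [470.1 195.2 101.2] rpy [-179.9   -0.   -86.2] gap mm 24.5 F [ 2.1 -3.3  5.1]
tool yaw turn -0.0 shift now [0.6 0.1 0.2] shift after turn [0.6 0.1 0.2] j7 -120.6
```

Pulled 15.1 mm with only 2 N left over. I release it and go up.

```bash
python3 -m handwheel '[{"slide":[0,0,0],"yaw":0},{"slide":[0,0,0],"yaw":0},{"slide":[0,0,0],"yaw":0},{"slide":[0,0,0],"yaw":0},{"slide":[0,0,0],"yaw":0}]' 70; python3 -m handwheel '[{"slide":[0,0,-0.02],"yaw":0},{"slide":[0,0,-0.03],"yaw":0},{"slide":[0,0,-0.03],"yaw":0},{"slide":[0,0.02,-0.02],"yaw":0},{"slide":[0,0.025,0],"yaw":0},{"slide":[0,0.02,0],"yaw":0},{"slide":[0,0,0],"yaw":0},{"slide":[0,0,0],"yaw":0}]'
cat > kn.py <<'E'
import sys
from h import *
d=cap('wrist'); cv2.imwrite(sys.argv[1],d['img']); P=cloud(d); Z=P[...,2]
m=(d['img'].max(2)<60)&(Z>108)&(Z<137)&(P[...,0]>425)
n,l,st,ce=cv2.connectedComponentsWithStats(m.astype(np.uint8))
for k in range(1,n):
    if st[k,4]>150: Q=P[l==k]; print(st[k],Q.min(0).round(1),Q.max(0).round(1),np.median(Q,0).round(1))
E
python3 kn.py pics/w11.png; python3 to.py 449.5 292.5 215 -86.15
```

```text
time: 18.95
eef_pos: [468.5, 195.9, 100.0]
orientation: [179.9, 0.0, -86.1]
contact_force: [0.3, -0.2, 0.2]
finger_gap: 0.701
time: 19.62
eef_pos: [403.7, 191.3, 200.7]
orientation: [-180.0, -0.0, -86.1]
contact_force: [0.6, 0.3, 1.0]
finger_gap: 0.696
[ 252   89   43   36 1375] [460.4 182.8 118.2] [480.2 207.6 131.6] [469.8 195.5 127.2]
[  80  114   48   37 1459] [439.3 280.7 112.3] [459.4 304.6 132.3] [449.1 290.1 126.7]
t 19.67 eef [404.6 191.2 200.6] rpy [-180.    -0.   -86.2] gap mm 59.6 F [0.4 0.3 0.1]
tool yaw turn -0.0 shift now [-98.1 -51.6 -14.4] shift after turn [-98.1 -51.6 -14.4] j7 -118.0
```

View pics/w11.png

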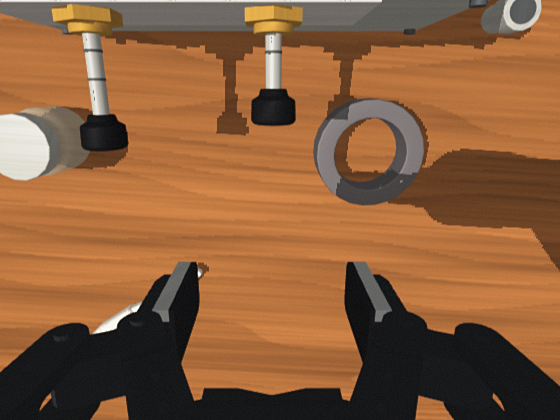

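The right knob is now at (273,107), x 469.8, down from 484.4, which is the middle click. Now the left knob.

```bash
python3 -m handwheel '[{"slide":[-0.033,-0.012,0],"yaw":0},{"slide":[-0.033,-0.015,0],"yaw":0},{"slide":[-0.032,-0.018,0],"yaw":0},{"slide":[0,0,0],"yaw":0},{"slide":[0,0,0.03],"yaw":0},{"slide":[0,0,0.03],"yaw":0},{"slide":[0,0,0.02],"yaw":0},{"slide":[0,0,0],"yaw":0},{"slide":[0,0,0],"yaw":0}]' ; python3 to.py 449.5 292.5 101 -86.15
```

```text
time: 20.42
eef_pos: [442.7, 291.3, 119.2]
orientation: [179.8, -0.1, -86.2]
contact_force: [-0.2, -0.8, 1.2]
finger_gap: 0.701
t 20.42 eef [442.7 291.3 119.2] rpy [ 1.798e+02 -1.000e-01 -8.620e+01] gap mm 59.6 F [-0.2 -0.8  1.2]
tool yaw turn -0.1 shift now [-0.7 -6.9 18.2] shift after turn [-0.7 -6.8 18.2] j7 -132.6
```

```bash
python3 -m handwheel '[{"slide":[-0.001,-0.007,0.01],"yaw":0},{"slide":[0,0,0.008],"yaw":0},{"slide":[0,0,0],"yaw":0},{"slide":[0,0,0],"yaw":0}]'; python3 -m handwheel '[{"slide":[0,0,0],"yaw":0},{"slide":[0,0,0],"yaw":0},{"slide":[0,0,0],"yaw":0},{"slide":[0,0,0],"yaw":0},{"slide":[0,0,0],"yaw":0},{"slide":[0,0,0],"yaw":0},{"slide":[0,0,0],"yaw":0}]' 5 40;  python3 to.py 449.5 292.5 101 -86.15
```

```text
time: 20.75
eef_pos: [449.9, 293.4, 102.6]
orientation: [180.0, -0.0, -86.2]
contact_force: [-0.1, 0.3, 0.0]
finger_gap: 0.699
time: 21.33
eef_pos: [449.9, 293.9, 103.3]
orientation: [-179.9, 0.0, -86.2]
contact_force: [-1.0, 0.4, 4.8]
finger_gap: 0.289
t 21.33 eef [449.9 293.9 103.3] rpy [-179.9    0.   -86.2] gap mm 24.6 F [-1.   0.4  4.8]
tool yaw turn -0.0 shift now [1.4 0.5 2.3] shift after turn [1.4 0.5 2.3] j7 -133.0
```

```bash
python3 -m handwheel '[{"slide":[0,-0.004,0],"yaw":0},{"slide":[0,-0.004,0],"yaw":0},{"slide":[0,-0.004,0],"yaw":0},{"slide":[0,-0.003,0],"yaw":0},{"slide":[0,0,0],"yaw":0},{"slide":[0,0,0],"yaw":0},{"slide":[0,0,0],"yaw":0}]';  python3 to.py 464.5 294 101 -86.15
```

```text
time: 21.92
eef_pos: [465.0, 295.0, 103.2]
orientation: [-179.9, 0.0, -86.2]
contact_force: [-0.6, -0.5, 5.3]
finger_gap: 0.29
t 21.92 eef [465.  295.  103.2] rpy [-179.9    0.   -86.2] gap mm 24.7 F [-0.6 -0.5  5.3]
tool yaw turn -0.0 shift now [0.9 0.5 2.2] shift after turn [0.9 0.5 2.2] j7 -132.3
```

```bash
python3 -m handwheel '[{"slide":[0,0,0],"yaw":0},{"slide":[0,0,0],"yaw":0},{"slide":[0,0,0],"yaw":0},{"slide":[0,0,0],"yaw":0},{"slide":[0,0,0],"yaw":0}]' 70; python3 -m handwheel '[{"slide":[0,0,-0.02],"yaw":0},{"slide":[0,0,-0.03],"yaw":0},{"slide":[0,0,-0.03],"yaw":0},{"slide":[0.035,0.02,-0.01],"yaw":0},{"slide":[0.035,0.02,-0.01],"yaw":0},{"slide":[0.03,0.02,-0.01],"yaw":0},{"slide":[0,0,0],"yaw":0},{"slide":[0,0,0],"yaw":0}]'
python3 kn.py pics/w12.png; python3 to.py 550.2 120.5 195 -86.15; python3 - <<'E'
from h import *
d=cap('top'); cv2.imwrite('pics/t12.png',d['img'])
d=cap('side'); cv2.imwrite('pics/s12.png',d['img'])
E
```

```text
time: 22.33
eef_pos: [464.6, 294.2, 102.1]
orientation: [180.0, -0.0, -86.2]
contact_force: [-0.0, 0.6, -0.5]
finger_gap: 0.702
time: 23.0
eef_pos: [411.6, 188.8, 213.3]
orientation: [-179.9, -0.1, -86.4]
contact_force: [0.0, 0.5, 0.4]
finger_gap: 0.701
[  83  102   45   35 1313] [454.3 281.9 114.5] [474.2 306.  131.3] [463.8 291.3 126.9]
[ 247  103   41   34 1204] [460.3 182.9 118.4] [480.1 208.  131.3] [469.8 195.7 127.2]
t 23.05 eef [411.8 190.4 213. ] rpy [-179.9    0.   -86.2] gap mm 59.6 F [ 0.4  0.2 -0.1]
tool yaw turn -0.1 shift now [  78.8 -133.5   18.2] shift after turn [  79.1 -133.4   18. ] j7 -117.9
```

View pics/w12.png

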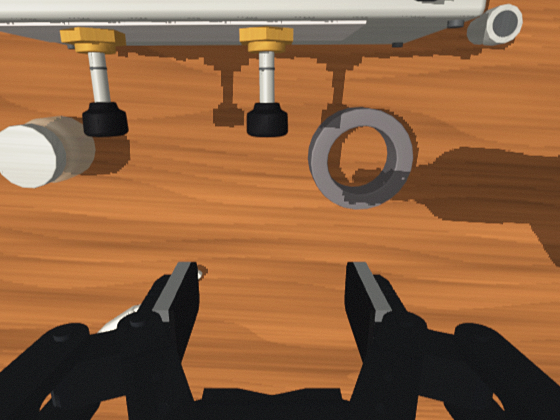

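View pics/s12.png

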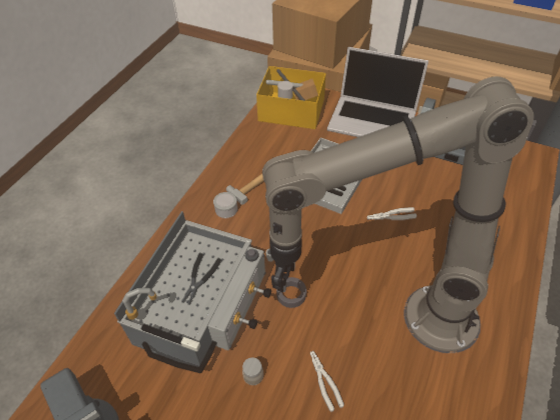

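View pics/t12.png

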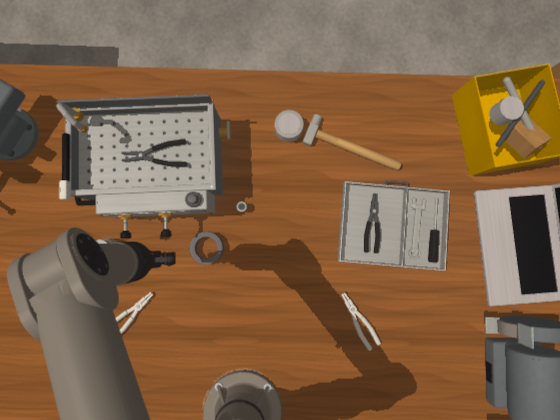

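Both knobs are now level at (106,120) and (267,119) in the wrist image, 15 mm from where each started. The seized pair is on the shelf and the free pair closed in the bay. Now the start button, with shut fingers.

```bash
python3 -m handwheel '[{"slide":[0.019,-0.033,0],"yaw":0},{"slide":[0.019,-0.033,0],"yaw":0},{"slide":[0.019,-0.033,0],"yaw":0},{"slide":[0.021,-0.034,0.005],"yaw":0},{"slide":[0,0,0.005],"yaw":0},{"slide":[0,0,0],"yaw":0},{"slide":[0,0,0],"yaw":0},{"slide":[0,0,0],"yaw":0}]' 0 40; python3 to.py 550.2 121 180 -86.15; python3 - <<'E'
from h import *
d=cap('side'); cv2.imwrite('pics/s13.png',cv2.resize(d['img'][190:330,170:330],None,fx=4,fy=4)); print(proj(d,[550,121,172]))
d=cap('wrist'); cv2.imwrite('pics/w13.png',d['img']); print(proj(d,[550,121,172]))
E
```

```text
time: 23.82
eef_pos: [548.6, 124.1, 202.3]
orientation: [179.9, 0.1, -86.0]
contact_force: [-0.6, 0.8, 0.1]
finger_gap: -0.002
t 23.82 eef [548.6 124.1 202.3] rpy [ 1.799e+02  1.000e-01 -8.600e+01] gap mm -0.2 F [-0.6  0.8  0.1]
tool yaw turn 0.2 shift now [ 3.2 -1.4 22.3] shift after turn [ 3.2 -1.4 22.3] j7 -108.4
(np.float64(250.2373771324489), np.float64(251.8394464064733))
(np.float64(278.3963581091558), np.float64(247.1964984119316))
```

View pics/w13.png

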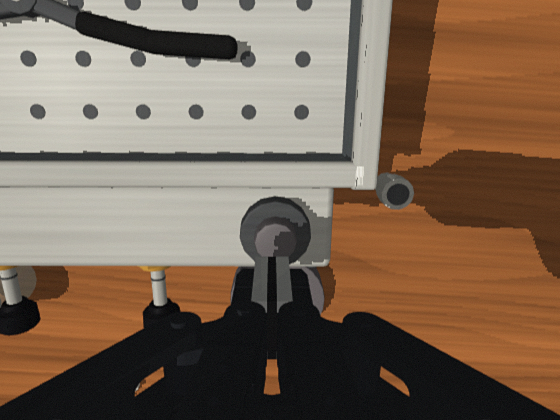

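View pics/s13.png

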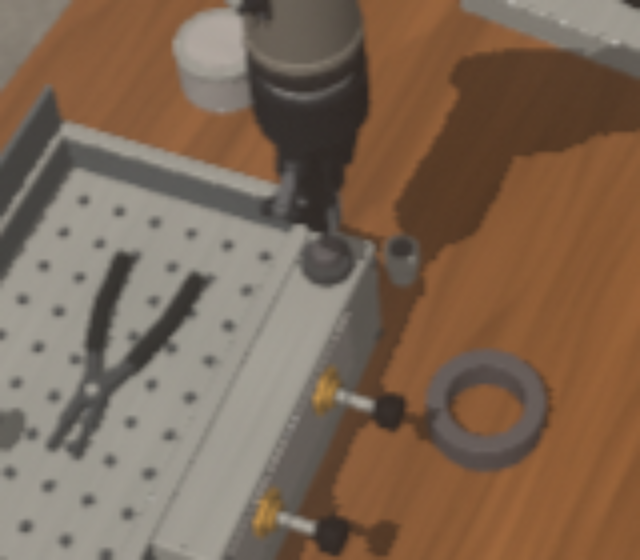

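The button's top, at (275,242) in the wrist image, lies where the measured (550,121,172) projects, (278,247). I press.

```bash
python3 -m handwheel '[{"slide":[0.003,-0.0015,0],"yaw":0},{"slide":[0,0,0.015],"yaw":0},{"slide":[0,0,0.01],"yaw":0},{"slide":[0,0,0],"yaw":0},{"slide":[0,0,0],"yaw":0}]'; python3 to.py 550 121 166 -86.15
```

```text
time: 24.33
eef_pos: [550.3, 118.7, 177.0]
orientation: [179.9, -0.0, -86.2]
contact_force: [-0.3, -0.7, 0.6]
finger_gap: -0.001
t 24.33 eef [550.3 118.7 177. ] rpy [179.9  -0.  -86.2] gap mm -0.1 F [-0.3 -0.7  0.6]
tool yaw turn -0.0 shift now [-2.3  0.2 11. ] shift after turn [-2.3  0.2 11. ] j7 -108.5
```

```bash
python3 -m handwheel '[{"slide":[-0.002,0,0.004],"yaw":0},{"slide":[0,0,0.003],"yaw":0},{"slide":[0,0,0.002],"yaw":0},{"slide":[0,0,0.001],"yaw":0},{"slide":[0,0,0],"yaw":0},{"slide":[0,0,0],"yaw":0}]'; python3 to.py 550 121 166 -86.15
```

```text
time: 24.83
eef_pos: [551.5, 121.6, 168.3]
orientation: [-179.9, 0.1, -86.1]
contact_force: [0.1, 1.7, 3.4]
finger_gap: -0.001
t 24.83 eef [551.5 121.6 168.3] rpy [-1.799e+02  1.000e-01 -8.610e+01] gap mm -0.1 F [0.1 1.7 3.4]
tool yaw turn 0.0 shift now [0.5 1.5 2.3] shift after turn [0.5 1.5 2.3] j7 -108.9
```

```bash
python3 -m handwheel '[{"slide":[0,0,0.0015],"yaw":0},{"slide":[0,0,0.0015],"yaw":0},{"slide":[0,0,0],"yaw":0}]'; python3 to.py 550 121 166 -86.15;python3 -m handwheel '[{"slide":[0,0,0.001],"yaw":0},{"slide":[0,0,0],"yaw":0},{"slide":[0,0,0],"yaw":0}]'
```

```text
time: 25.08
eef_pos: [551.5, 121.6, 166.1]
orientation: [-179.9, 0.0, -86.2]
contact_force: [-1.6, 2.0, 9.5]
finger_gap: 0.004
t 25.08 eef [551.5 121.6 166.1] rpy [-179.9    0.   -86.2] gap mm 0.3 F [-1.6  2.   9.5]
tool yaw turn -0.0 shift now [0.5 1.5 0.1] shift after turn [0.5 1.5 0.1] j7 -109.0
time: 25.33
eef_pos: [551.5, 121.6, 166.0]
orientation: [-179.9, 0.0, -86.2]
contact_force: [-2.6, 0.7, 12.8]
finger_gap: 0.002
```

The tip stopped at 166.0 mm, 6 mm down, and the force rose to 12.8 N, so the button is on its stop. I withdraw and check.

```bash
python3 -m handwheel '[{"slide":[0,0,-0.01],"yaw":0},{"slide":[0,0,-0.03],"yaw":0},{"slide":[0,0,-0.03],"yaw":0},{"slide":[0.02,0.03,0],"yaw":0},{"slide":[0.02,0.036,0],"yaw":0},{"slide":[0.02,0.036,0],"yaw":0},{"slide":[0.02,0.036,0],"yaw":0},{"slide":[0,0,0],"yaw":0},{"slide":[0,0,0],"yaw":0}]'; python3 - <<'E'
from h import *
d=cap('top'); cv2.imwrite('pics/t14.png',d['img']); P=cloud(d); Z=P[...,2]; u,v=np.meshgrid(np.arange(560),np.arange(420))
for nm,K in(('R',(u>150)&(u<180)&(v>205)&(v<242)),('L',(u>110)&(u<140)&(v>210)&(v<248))):
    Q=P[K&(Z>118)&(Z<136)&(d['img'].max(2)<60)]; print(nm,Q[:,:2].min(0).round(1),Q[:,:2].max(0).round(1),len(Q))
d=cap('side'); cv2.imwrite('pics/s14.png',d['img']); s=status.sense(); print(s['time'],s['eef_pos'],s['contact_force'])
E
```

```text
time: 26.08
eef_pos: [416.0, 29.2, 232.6]
orientation: [179.8, -0.1, -86.4]
contact_force: [1.3, 0.1, 0.3]
finger_gap: -0.0
R [461.3 182.2] [478.9 204.6] 64
L [456.6 281.8] [471.8 302.5] 62
26.1833 [418.99919735  31.62931614 233.60610798] [0.30652118 0.59402642 1.05449816]
```

View pics/t14.png

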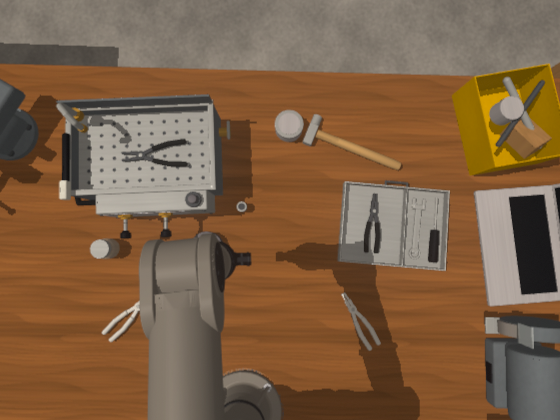

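View pics/s14.png

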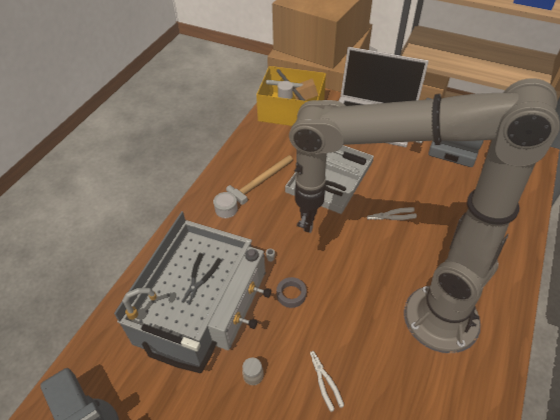

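Final views: knobs level at (125,234) and (166,233), the seized pair on the shelf at (155,153), the free pair closed in the bay at (373,222), everything else unmoved, and the arm clear. I hand in.

```bash
python3 -m handwheel '[{"slide":[0,0,0],"yaw":0},{"slide":[0,0,0],"yaw":0}]'; python3 -c "
from station import workorder; print(workorder.job_done())"
```

```text
time: 26.35
eef_pos: [419.7, 32.6, 233.6]
orientation: [-180.0, 0.0, -86.1]
contact_force: [0.3, -0.6, -0.8]
finger_gap: -0.002
the job is handed in; nothing more can be done
None
```

The job is done and handed in at 26.4 s; no verdict was reported.

- **Seized pair:** the pair nearer the robot kept its width of 62 mm under 40 N. It lies flat on the washer's drain shelf.
- **Free pair:** the other pair closed to about 43 mm on the gripper reading under 30 N (44 mm expected). It lies closed and flat in the tray's empty bay.
- **Flow rods:** I moved each rod about 15 mm to its middle click and let go. The last images show both knobs level at half flow.
- **Start button:** I pressed it last. The fingertips stopped 6 mm down at 12.8 N, against its stop, and were then withdrawn.

In the final top and side images the other things are where they were and the arm touches nothing. No check failed. Image and gripper readings were off by 1–2 mm at most (the knobs read 24–25 mm for 26 mm).

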